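# Slide the board carrier into its locating notches under the microscope

## Task

With a fingertip, push the black board carrier by its trailing edge slowly and gently along its rails towards the microscope until you feel it drop into the locating notches and it sits level with the guide lips. Then push the orange knob to swing the hold-down clip fully across the carrier's edge, as far as it goes. Only push: lift and carry nothing, do not touch the microscope, and leave the other things on the bench where they are.

Things in the scene. Friction and masses are not known exactly. Their poses are not given: they have to be found in the camera images.
- track: Inspection track fixed to the bench: grey base plate 215 x 470 x 10 mm with two notched aluminium rails along its y axis. Origin on the bench surface, midway between the rails, half-way along them; x and y horizontal, z up. The carrier slides towards the track's -y, where the microscope stands.
- rail_mid (a point): Track centre line, half-way along, at the height of the rail tops, 30 mm above the bench. Each rail is 24 mm wide, its inner side 43 mm from the centre line; the channel between the rails, 86 mm wide, is open down to the base plate's top, 10 mm above the bench. Outside each rail stands a guide lip 5 mm thick, inner face 67 mm from the centre line, top 41 mm above the bench.
- seat (a point): Where the carrier's origin lies once it has dropped: on the track's centre line, 100 mm to -y, 24 mm above the bench. The four dark-floored notches in the rail tops are 6 mm deep with square walls and leave about 2.5 mm play along y; their far walls then stop the carrier. Axes as the track's.
- carrier: Loose black board carrier with a green circuit board: 131 mm wide (x), 220 mm long (y), plate 8 mm thick, 0.6 to 1 kg. Origin at its centre, level with the undersides of its four white skids, 9 mm below the plate. Origin 30 mm above the bench while riding on the rails (plate top 6 mm proud of the lips), 24 mm when dropped (top level with the lips). Sliding takes about 3 to 8 N.
- carrier_rear (a point): Middle of the carrier's trailing (+y) edge face, half-way up the plate: 110 mm behind the carrier's origin, 13 mm above the skids' undersides, so 43 mm above the bench while riding, 37 mm when dropped. Push here towards the track's -y. Axes as the carrier's, parallel to the track's. Behind and below it the channel is free: a fingertip may go down to 20 mm above the bench.
- carrier_tab (a point): Centre of the yellow upright thumb tab near the carrier's trailing edge: 40 mm wide (x), 4 mm thick (y), 28 mm high above the plate. Its rear face lies 6 mm in from the trailing edge.
- clip (a joint): Hold-down clip, a steel arm that swings level about an upright pivot. 0 = open, pointing to the track's +y beside the rail; grows counter-clockwise from above to 1.57 rad = fully closed against its stop, pointing to the track's -x across the carrier. Starts at 0 to 0.25. Stays where left; 1 to 2 N at the knob moves it. A carrier that is not fully down blocks it.
- clip_pivot (a point): The clip's pivot axis at half the arm's thickness, 46.5 mm above the bench, at x = 100 mm, y = -20 mm in the track's frame. The arm is 16 mm wide, 6 mm thick and reaches 63 mm from the pivot.
- clip_knob (a point): Centre of the clip's orange knob, an upright cylinder 18 mm across and 26 mm high standing on the arm 45 mm from the pivot; bottom 49.5 mm, top 75.5 mm above the bench. It moves on a level arc about the pivot.
- microscope: White stereo microscope on a boom stand, fixed. Origin on the bench below its optical axis, z up. Around that axis: ring light and body 76 to 92 mm across, underside 150 mm above the bench, top 445 mm; eyepieces reach 155 mm to its +x at 320 to 410 mm height. The boom runs to its -y at 300 to 380 mm height; post and 240 x 260 x 25 mm base centred 400 and 360 mm to -y.
- puck: Loose bystander, leave alone: black moulded specimen puck, 30 mm across, 18 mm high; origin at the centre of its underside.
- jar: Loose bystander, leave alone: small amber sample jar with white cap, 44 mm across, 55 mm high; origin at the centre of its underside.
- tweezers: Loose bystander, leave alone: steel tweezers lying flat, 125 mm long, 6 mm high; origin at the centre of its underside.
- petri: Loose bystander, leave alone: clear lidded petri dish, 64 mm across, 16 mm high; origin at the centre of its underside.
- driver: Loose bystander, leave alone: screwdriver with red handle lying flat, 170 mm long; origin at the centre of its underside.
- wash: Loose bystander, leave alone: white wash bottle with blue cap, 60 mm across, 150 mm high; origin at the centre of its underside.

How it is judged:
On the way, in this order (a step that is already met when the one before it is completed fails the run):
1. the carrier has dropped into its notches while the clip is still open (z of carrier in the frame of track between 0.021 and 0.0262 m and y of carrier in the frame of track between -0.1045 and -0.0955 m and x of carrier in the frame of track between -0.004 and 0.004 m and angle between carrier's own z axis and vertical below 0.02 rad and value of joint clip below 0.6 rad), for 0.2 s.
2. the clip is swung across the seated carrier (z of carrier in the frame of track between 0.021 and 0.0262 m and y of carrier in the frame of track between -0.1045 and -0.0955 m and x of carrier in the frame of track between -0.004 and 0.004 m and angle between carrier's own z axis and vertical below 0.02 rad and value of joint clip above 1.4 rad), for 0.2 s.
At the end, for the whole second after the job is handed in: The carrier lies at rest in all four notches: its origin 21 to 26.2 mm above the bench, within 4.5 mm along and 4 mm across of the notched position, tilted under 0.02 rad; the clip stands at more than 1.4 rad (all of step 2 and linear speed of carrier below 0.01 m/s); the robot touches nothing.
It fails at once if the carrier is lifted off its rails or tipped (z of carrier in the frame of track above 0.04 m or angle between carrier's own z axis and vertical above 0.12 rad).
It fails at once if the carrier is shoved along fast (over 0.3 m/s) instead of slid (linear speed of carrier above 0.3 m/s).
It fails at once if the carrier is pressed with more than 60 N (contact force between any of the fingers, the arm and carrier above 60 N).
It fails at once if the microscope is touched (contact force between any of the fingers, the arm and microscope above 2 N).
It fails at once if a bystander is moved by more than 25 mm (distance of any of puck, jar, tweezers, petri, driver, wash from where it was at the start of the episode above 0.025 m).
It also fails if it takes over 54 s, if anything falls off the work surface, if the arm or the gripper's body presses on something with over 40 N, if the wrist force passes 120 N, or if a joint passes its speed limit or range.

## Robot

A 6-joint arm with a two-finger parallel gripper is mounted at the origin on the work surface. World frame = base frame: x ahead of the robot, y to its left, z up, the work surface at z = 0. Lengths are in m, angles in rad, forces in N, time in s.
With the tool pointing down it reaches from about 0.2 to 0.875 m from the base axis. Payload 3.4 kg.
Tool frame: the origin (TCP) lies between the finger pads; the fingertips stand 19 mm ahead of it and the grasp point (between the pads) is the TCP; z points along the fingers, y is the direction in which the jaws open and shut (so a half turn about z gives the same grasp; the last joint's range is limited). The gripper opens to 94 mm and grips with 3 to 60 N. Pads are 16 mm wide; open, the fingers measure 119 mm over their backs; the gripper's body (75 mm by 177 mm) begins 78 mm behind the grasp point.
Start: joints at [-1.368, 0.276, 1.505, -0, 1.361, -0.121], TCP at [0.183, -0.545, 0.224] pointing down, gripper open.
Joint ranges: [-2.89, 2.89], [-0.75, 2.08], [0.22, 2.7], [-1.18, 4.32], [0.11, 2.71], [-2.7, 2.7]. Speed limits (rad/s): [2.57, 2.57, 3.14, 3.14, 3.14, 3.14].

## Interface

Orientations are given as a unit quaternion [x, y, z, w].
In Python, from bench import robot, eyes gives the robot as it stands. Calls block until the motion is done:
- robot.goto(position, orientation): joint-space move of the TCP to a pose.
- robot.servo_line(position, attitude=None, v=0.15): straight line of the TCP; attitude=None keeps the orientation; v is the mean speed in m/s.
- robot.move_joints(angles): joint-space move.
- robot.gripper_to(opening, grip_force=None): opening from 0.0 (shut) to 1.0 (fully open); grip_force is the grip in N (None keeps the last); returns when the fingers have stopped.
- robot.pause(seconds).
- robot.inverse_kinematics(position, orientation): joint angles nearest the present ones, or None.
- robot.get_obs(): the state.
- eyes.camera(name): name is "scene" or "top"; returns a dict with "image" (400x640x3 uint8, blue, green, red), "fx", "fy", "cx", "cy" (pixels), "k1" (the pictures are not rectified: a ray, as slopes to the right and down, at radius r is drawn at 1 + k1 r^2 times it, then the intrinsics apply), "world_from_camera" (4x4, takes a point from camera to world coordinates). Camera axes: x right, y down, z forward; pixel columns grow to the right and rows downward; lengths in m; the calibration is good to about 2 mm. A picture is of the moment at which its call begins. There is no depth.
A pose or a line that the arm cannot do raises robot.MotionError and nothing moves.
- robot.sign_off(): hands the job in, once; it reports no verdict.
The state is a dict: "time_s": time; "joint_positions": joint angles; "joint_vel": joint speeds; "effort": joint torques, N m; "ee_pos": TCP position; "tcp_rot": TCP orientation; "contact_force": force on the tool from outside, world axes, zero at the start; "torque": the same for the moment, N m; "opening": opening from 0.0 (shut) to 1.0 (fully open).
Only numpy, scipy, OpenCV 4.12 (cv2) and the standard library are available. Lean on these libraries where they do the work, as an engineer would, in place of code of your own. Each camera call takes 0.05 s, during which the arm holds its last target. There are 200 camera calls.

## Working session

There is one attempt and no reset: what is moved stays moved. The work goes in short steps, each a Python script; the robot and the scene stay as the last script left them, time stands still between calls to the robot, and variables do not carry over. Pictures are saved under pics/ and viewed, about 8 in all and at most 12, crops included, and the job is handed in when it is done.

```bash
mkdir -p pics; ls
cat > h.py <<'E'
import numpy as np, cv2
from bench import robot, eyes
def ray(c,u,v):
    K=np.array([[c['fx'],0,c['cx']],[0,c['fy'],c['cy']],[0,0,1.]])
    p=cv2.undistortPoints(np.array([[[u,v]]],float),K,np.array([c['k1'],0,0,0.]))[0,0]
    T=np.array(c['world_from_camera']); return T[:3,3],T[:3,:3]@[p[0],p[1],1]
def at(c,u,v,z):
    o,d=ray(c,u,v); return o+d*(z-o[2])/d[2]
def proj(c,P):
    T=np.linalg.inv(np.array(c['world_from_camera'])); q=T[:3,:3]@np.asarray(P,float)+T[:3,3]
    x,y=q[:2]/q[2]; s=1+c['k1']*(x*x+y*y)
    return np.array([c['fx']*x*s+c['cx'],c['fy']*y*s+c['cy']])
E
python3 - <<'E'
from h import *
import pickle
for n in('top','scene'):
    c=eyes.camera(n); cv2.imwrite(f'pics/{n}0.png',c['image']); pickle.dump(c,open(n+'0.pkl','wb'))
    print(n,{k:c[k] for k in('fx','fy','cx','cy','k1')},np.round(c['world_from_camera'],3))
o=robot.get_obs(); print(o)
E
```

```text
pics
top {'fx': 452.5258828485704, 'fy': 452.5258828485704, 'cx': 322.42506804813075, 'cy': 199.74433566688342, 'k1': -0.059556071462752255} [[ 0.025 -0.974  0.225  0.349]
 [-1.    -0.024  0.009  0.126]
 [-0.003 -0.225 -0.974  1.009]
 [ 0.     0.     0.     1.   ]]
scene {'fx': 397.79540246596383, 'fy': 397.79540246596383, 'cx': 325.10919486955214, 'cy': 198.54826429046537, 'k1': -0.017348218235285408} [[ 0.336  0.567 -0.752  1.151]
 [ 0.942 -0.209  0.264 -0.109]
 [-0.007 -0.796 -0.605  0.54 ]
 [ 0.     0.     0.     1.   ]]
{'time_s': 0.1, 'joint_positions': array([-1.36801882e+00,  2.76549824e-01,  1.50596627e+00, -1.72805607e-05,
        1.36069617e+00, -1.20980086e-01]), 'joint_vel': array([-0.00039525, -0.0009185 , -0.00324251,  0.00140969,  0.00036751,
       -0.00112583]), 'effort': array([ 9.16936224e-04, -4.05456448e+01, -2.37780511e+01,  7.01324316e-02,
        2.98320246e-02, -5.59740329e-05]), 'ee_pos': array([ 0.18283217, -0.54467457,  0.22369695]), 'tcp_rot': array([ 9.86925600e-01,  1.61174455e-01, -4.15526076e-05, -8.08784975e-04]), 'contact_force': array([-0.07107851, -0.44335748, -0.70375699]), 'torque': array([-0.01978347, -0.01412956, -0.02845198]), 'opening': 0.9934773716448485}
```

View pics/top0.png

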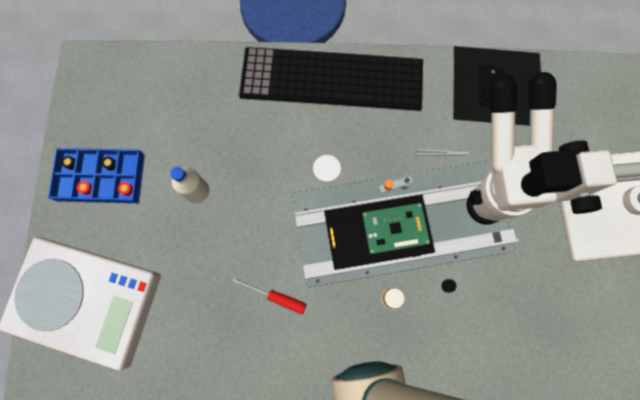

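View pics/scene0.png

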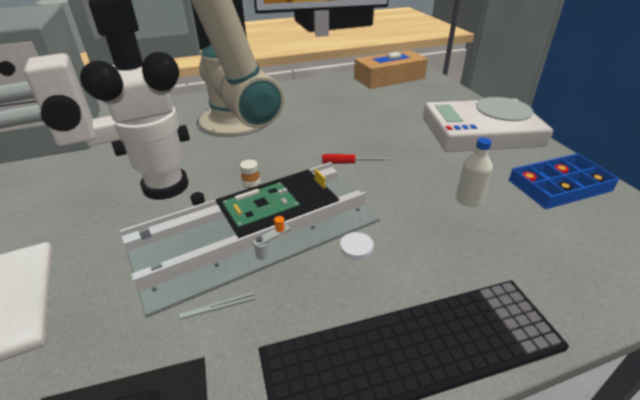

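The top view shows the carrier at about (380,230), its trailing edge at u≈328, the knob at (388,185), the pivot at (407,181) and the microscope at about (490,200). I'll enlarge it.

Run:
```python
import cv2
a=cv2.imread('pics/top0.png')[150:300,285:525]
cv2.imwrite('pics/crop1.png',cv2.resize(a,None,fx=3.3333,fy=3.3333,interpolation=cv2.INTER_CUBIC))
```

```text
(no output)
```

View pics/crop1.png

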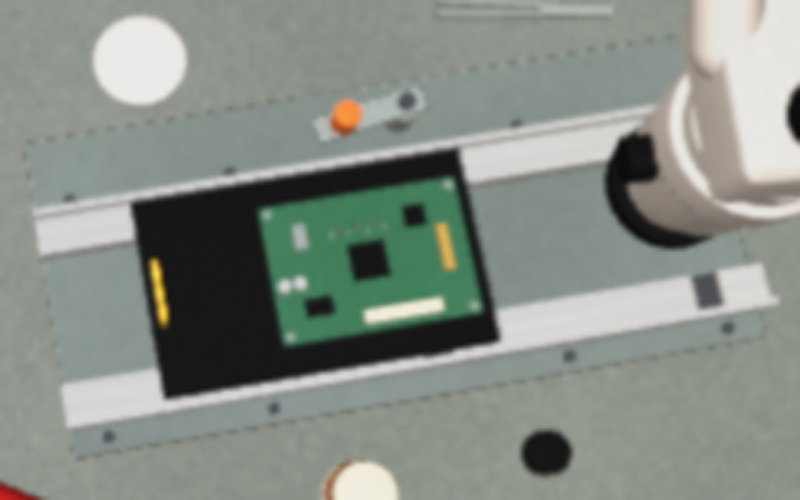

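The crop shows the carrier corners (132,203), (459,150), (498,341) and (166,397), the base plate's rear corners (25,142) and (73,458), the pivot (407,100), the knob (347,113), and the puck, jar and petri dish well clear.

```bash
cat >> h.py <<'E'
import pickle
E
python3 - <<'E'
from h import *
c=pickle.load(open('top0.pkl','rb'))
f=lambda x,y,z: at(c,285+x/3.3333,150+y/3.3333,z)
ru,fu,fl,rl=[f(*p,.047) for p in((132,203),(459,150),(498,341),(166,397))]
print('carrier',ru,fu,fl,rl,'len',np.linalg.norm(ru-fu),np.linalg.norm(rl-fl),'wid',np.linalg.norm(ru-rl),np.linalg.norm(fu-fl))
y=(ru-fu+rl-fl); y/=np.linalg.norm(y); x=np.array([y[1],-y[0],0])
x2=(ru-rl+fu-fl);x2/=np.linalg.norm(x2); print('yaw',np.arctan2(-y[0],y[1]),np.arctan2(x2[1],x2[0]))
ctr=(ru+fu+fl+rl)/4; print('ctr',ctr)
bu,bl=f(25,142,.01),f(73,458,.01); print('base',bu,bl,np.linalg.norm(bu-bl), 'yaw',np.arctan2((bu-bl)[1],(bu-bl)[0]))
t=(bu+bl)/2-.235*y; print('track from base',t)
R=np.c_[x,y,[0,0,1]]
print('carrier in track',R.T@(ctr-t))
for n,p in dict(pivot=f(407,100,.055),knob=f(347,113,.0755),tab=f(158,291,.075),puck=f(546,455,.01),jar=f(362,490,.055),petri=f(140,60,.016)).items(): print(n,p,R.T@(p-t))
E
```

```text
carrier [0.54628268 0.12907892 0.047     ] [ 0.58708955 -0.0850825   0.047     ] [ 0.46187451 -0.10724838  0.047     ] [0.42146974 0.1045067  0.047     ] len 0.2180144904347887 0.21557541320156065 wid 0.12720874630197893 0.12716182969927778
yaw 0.18841336624122118 0.1847986973241259
ctr [0.50417912 0.01031368 0.047     ]
base [0.59455077 0.20326708 0.01      ] [0.38317818 0.16354563 0.01      ] 0.21507245808594638 yaw 0.1857551024080456
track from base [ 0.53288011 -0.04743476  0.01      ]
carrier in track [-0.01737674  0.06210217  0.037     ]
pivot [ 0.61808073 -0.04987535  0.055     ] [ 0.08323567 -0.01835552  0.045     ]
knob [ 0.60266859 -0.00737976  0.0755    ] [0.07605573 0.02627471 0.0655    ]
tab [0.48491452 0.11139943 0.075     ] [-0.01736699  0.16500723  0.065     ]
puck [ 0.39205918 -0.14591182  0.01      ] [-1.56773579e-01 -7.03584279e-02  1.66533454e-16]
jar [ 0.36631409 -0.0181127   0.055     ] [-0.1581262   0.06000105  0.045     ]
petri [0.65301579 0.12612919 0.016     ] [0.15051822 0.14799085 0.006     ]
```

```bash
cat >> h.py <<'E'
YAW=0.187
X=np.array([np.cos(YAW),np.sin(YAW),0]); Y=np.array([-np.sin(YAW),np.cos(YAW),0])
T0=np.array([.5158,-.0507,0])
def W(x,y,z): return T0+x*X+y*Y+np.array([0,0,z])   # track -> world
def loc(p): p=np.asarray(p)-T0; return np.array([p@X,p@Y,p[2]])
def quat(yaw_of_tool_y):
    a=(yaw_of_tool_y+np.pi/2)/2; return [np.cos(a),np.sin(a),0.,0.]
Q=quat(YAW)
E
python3 - <<'E'
from h import *
c=pickle.load(open('top0.pkl','rb')); s=pickle.load(open('scene0.pkl','rb'))
print('ring top',loc(at(c,285+672/3.333,150+185/3.333,.15)),'ring scene',loc(at(s,165,184,.15)))
for y in(YAW,YAW+np.pi):
  for p in(W(0,.215,.15),W(0,.215,.043),W(0,.018,.043),W(.12,.03,.12),W(.055,0,.074),[.14,-.3,.25],[.3,.1,.25]): print(np.round(p,3),np.round(robot.inverse_kinematics(p,quat(y)) if robot.inverse_kinematics(p,quat(y)) is not None else [0],2))
# cross-check in scene camera
for n,p in dict(rear=W(0,.172,.047),pivot=W(.1,-.02,.05),knob=W(.0935,.0255,.0755),railend=W(0,.235,.03)).items(): print(n,proj(s,p),proj(c,p))
E
```

```text
ring top [ 0.00177822 -0.1399675   0.15      ] ring scene [-0.00879285 -0.13293285  0.15      ]
[0.476 0.161 0.15 ] [ 0.19  0.22  1.78 -0.    1.14 -0.  ]
[0.476 0.161 0.043] [ 0.19  0.34  1.92 -0.    0.88 -0.  ]
[ 0.512 -0.033  0.043] [-0.2   0.36  1.9  -0.    0.89 -0.39]
[0.628 0.001 0.12 ] [-0.11  0.43  1.54 -0.    1.17 -0.3 ]
[ 0.57  -0.04   0.074] [-0.19  0.39  1.73 -0.    1.02 -0.38]
[ 0.14 -0.3   0.25] [-1.35 -0.12  1.89 -0.    1.38 -1.53]
[0.3  0.1  0.25] [ 0.1  -0.15  1.91 -0.    1.38 -0.09]
[0.476 0.161 0.15 ] [0]
[0.476 0.161 0.043] [0]
[ 0.512 -0.033  0.043] [0]
[0.628 0.001 0.12 ] [0]
[ 0.57  -0.04   0.074] [0]
[ 0.14 -0.3   0.25] [-1.35 -0.12  1.89 -0.    1.38  1.61]
[0.3  0.1  0.25] [0]
rear [321.856064   183.18820785] [328.92585219 239.61346095]
pivot [256.97369075 240.92117439] [407.55233655 180.76320171]
knob [277.39607417 219.61723609] [389.51210298 183.79255645]
railend [346.18765622 181.11179838] [300.22951271 245.34498219]
```

Scene and top views agree to a few pixels. I'm moving round the microscope to a point behind the carrier.

Run:
```python
from h import *
q0=robot.get_obs()['tcp_rot']
robot.gripper_to(0.0)
robot.servo_line([.14,-.32,.25],v=.3)
robot.goto([.3,.12,.25],Q)
robot.goto(W(0,.215,.12),Q)
robot.servo_line(W(0,.215,.043),v=.12)
o=robot.get_obs(); print(o['time_s'],loc(o['ee_pos']),o['contact_force'],o['opening'])
c=eyes.camera('top'); cv2.imwrite('pics/t1.png',cv2.resize(c['image'][130:310,270:530],None,fx=3,fy=3,interpolation=cv2.INTER_CUBIC))
s=eyes.camera('scene');cv2.imwrite('pics/s1.png',cv2.resize(s['image'][100:320,110:430],None,fx=2.5,fy=2.5,interpolation=cv2.INTER_CUBIC))
```

```text
5.825 [0.00053671 0.21502484 0.04394244] [-1.00506737  0.4552018  -0.12407568] 0.006324015223794499
```

View pics/s1.png

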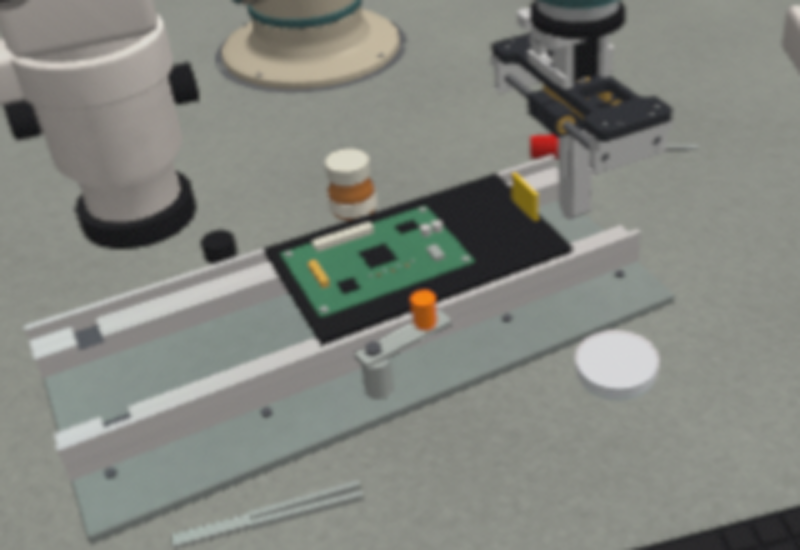

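The scene view shows the fingertip at (575,180) in the channel, right behind the trailing edge and centred on the tab. I'm pushing now.

```bash
cat >> h.py <<'E'
def push(y1,step,v,fmax,z=.043):
    o=robot.get_obs(); y=loc(o['ee_pos'])[1]
    while y>y1+1e-4:
        y=max(y1,y-step); robot.servo_line(W(0,y,z),v=v); o=robot.get_obs()
        f=loc(o['contact_force']+T0); print(round(o['time_s'],2),'cmd',round(y,4),'act',np.round(loc(o['ee_pos']),4),'f',np.round(f,1))
        if f[1]>fmax: print('STOP'); break
E
python3 - <<'E'
from h import *
push(.175,.02,.06,15)
push(.045,.033,.05,20)
E
```

```text
6.41 cmd 0.195 act [0.     0.1945 0.043 ] f [0.3 0.5 0.1]
6.89 cmd 0.175 act [0.     0.1743 0.043 ] f [0.2 0.5 0.2]
7.72 cmd 0.1413 act [0.     0.1404 0.043 ] f [-0.9 -0.4  0.1]
8.53 cmd 0.1083 act [1.000e-04 1.076e-01 4.300e-02] f [ 0.2  0.  -0.6]
9.33 cmd 0.0753 act [0.     0.0748 0.043 ] f [0.2 1.  0.5]
10.09 cmd 0.045 act [0.     0.0446 0.043 ] f [0.4 1.  1.2]
```

Run:
```python
from h import *
s=eyes.camera('scene');cv2.imwrite('pics/s2.png',cv2.resize(s['image'][100:320,110:430],None,fx=2.5,fy=2.5,interpolation=cv2.INTER_CUBIC))
```

```text
(no output)
```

View pics/s2.png

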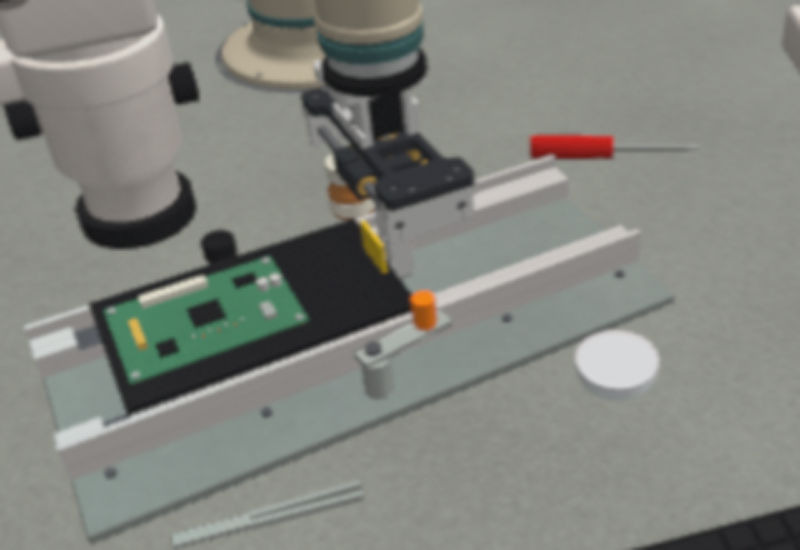

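The carrier has followed the fingertip, its leading edge now almost over the far notches at (95,330) and (120,410). I'm finishing in small steps.

Run:
```python
from h import *
push(.026,.01,.03,8)
push(.010,.0015,.012,7)
```

```text
10.64 cmd 0.0346 act [-0.0001  0.0346  0.043 ] f [1.6 2.9 1.5]
11.07 cmd 0.026 act [0.0002 0.0251 0.043 ] f [-0.3 -0.6 -0.4]
11.43 cmd 0.0236 act [0.    0.024 0.043] f [0.7 3.8 1.1]
11.7 cmd 0.0221 act [-0.0001  0.0225  0.043 ] f [0.5 5.6 1.4]
11.97 cmd 0.0206 act [-0.0001  0.0207  0.043 ] f [-0.1  4.7  2. ]
12.25 cmd 0.0191 act [-0.0002  0.0196  0.043 ] f [0.5 5.3 1.9]
12.53 cmd 0.0176 act [-0.0002  0.0195  0.043 ] f [ 0.9 10.2  3.1]
STOP
```

It stalled at y=0.0195 with 10 N, which is the expected end. I'm backing off, rising and looking.

Run:
```python
from h import *
robot.servo_line(W(0,.06,.043),v=.08)
robot.servo_line(W(0,.09,.16),v=.2)
robot.pause(.2)
s=eyes.camera('scene');cv2.imwrite('pics/s3.png',cv2.resize(s['image'][150:300,110:350],None,fx=3.333,fy=3.333,interpolation=cv2.INTER_CUBIC))
c=eyes.camera('top');cv2.imwrite('pics/t3.png',cv2.resize(c['image'][150:300,285:525],None,fx=3.333,fy=3.333,interpolation=cv2.INTER_CUBIC))
for n,cc,u0,v0 in(('s',s,110,150),('t',c,285,150)):
  for z in(.041,.047): print(n,z,[np.round((proj(cc,W(x,-.1+dy,z))-[u0,v0])*3.333) for x,dy in((.0655,.11),(.0655,-.11),(-.0655,-.11),(-.0655,.11))])
print(robot.get_obs()['time_s'])
```

```text
s 0.041 [array([517., 260.]), array([115., 408.]), array([ 72., 260.]), array([435., 143.])]
s 0.047 [array([516., 252.]), array([112., 400.]), array([ 69., 252.]), array([433., 135.])]
t 0.041 [array([372., 163.]), array([693., 111.]), array([741., 303.]), array([412., 359.])]
t 0.047 [array([374., 161.]), array([696., 109.]), array([745., 302.]), array([414., 358.])]
14.2583
```

View pics/s3.png

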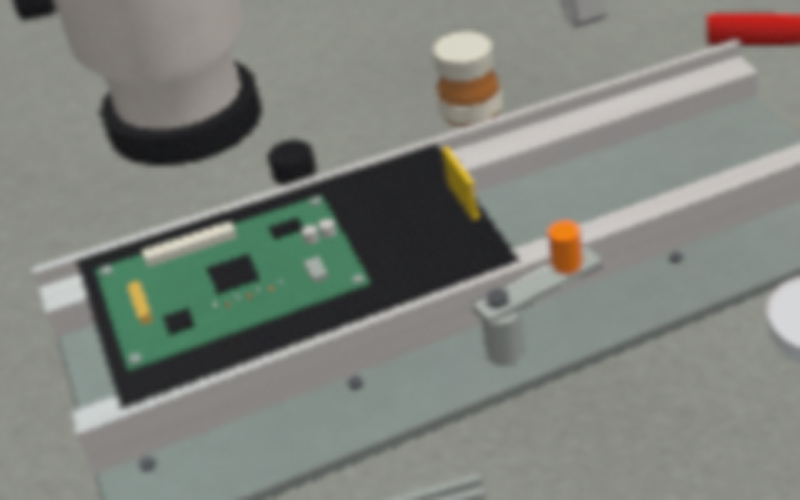

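View pics/t3.png

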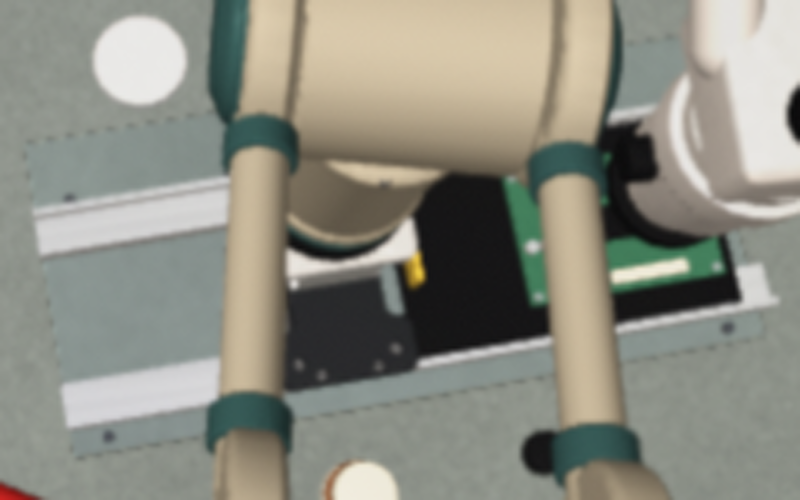

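The carrier corners match the seated prediction (517,260) and (115,408) at plate top 41 mm, and both lips are visible along its full length, so it has dropped. The arm looks wide near the microscope, so I'll check its clearance before the clip push.

Run:
```python
from h import *
s=eyes.camera('scene');cv2.imwrite('pics/s4.png',s['image'])
for z in (.2,.3,.4,.5): print(z,proj(s,W(0,.09,z)))
c=pickle.load(open('top0.pkl','rb'))
for z in (.3,.4,.5,.6): print(z,*[loc(at(c,285+u/3.333,150+v/3.333,z)) for u,v in((210,100),(620,60),(610,160))])
```

```text
0.2 [282.41647857 128.44564571]
0.3 [278.20656932  75.34891167]
0.4 [273.22321025  12.10838463]
0.5 [267.25214374 -64.2495416 ]
0.3 [0.0566087 0.1339078 0.3      ] [ 0.04420646 -0.06953941  0.3       ] [-0.00440406 -0.0527438   0.3       ]
0.4 [0.03011754 0.14383542 0.4       ] [ 0.01946411 -0.03092406  0.4       ] [-0.02229193 -0.01649677  0.4       ]
0.5 [0.00362637 0.15376305 0.5       ] [-0.00527824  0.00769129  0.5       ] [-0.0401798   0.01975026  0.5       ]
0.6 [-0.0228648   0.16369068  0.6       ] [-0.03002059  0.04630663  0.6       ] [-0.05806767  0.05599729  0.6       ]
```

View pics/s4.png

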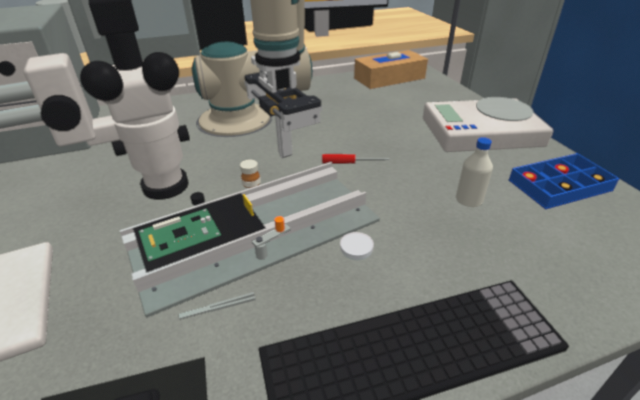

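The wrist column stands close around the tool axis, with the wide link above about 0.45 m, so it would pass the microscope narrowly. I'll lean the tool 0.25 rad away from it for the clip push.

```bash
cat >> h.py <<'E'
from scipy.spatial.transform import Rotation as Ro
from scipy.optimize import brentq
t=.25
QT=(Ro.from_rotvec(-t*X)*Ro.from_quat(Q)).as_quat()
def tip(x,y,z): return W(x,y+.019*np.sin(t),z+.019*np.cos(t))
def dist(th,a=.0125,b=.008,r=.009):
    n=np.array([np.cos(th),np.sin(th)])
    return brentq(lambda d: np.linalg.norm(np.maximum(np.abs(n*d)-[a,b],0))-r,.01,.05)
def kn(th,extra=0):
    return np.array([.1-.045*np.sin(th),-.02+.045*np.cos(th)])+(dist(th)+extra)*np.array([np.cos(th),np.sin(th)])
Z=.060
E
python3 - <<'E'
from h import *
for th in(.1,.8,1.57): print(th,kn(th),robot.inverse_kinematics(tip(*kn(th),Z),QT))
robot.servo_line(W(.0,.10,.2),v=.2)
robot.goto(tip(.14,.06,.14),QT)
robot.servo_line(tip(*kn(.05,.02),Z),v=.15)
o=robot.get_obs();print(o['time_s'],loc(o['ee_pos']),o['contact_force'])
for th in np.arange(.05,1.41,.15):
    robot.servo_line(tip(*kn(th),Z),v=.05)
    o=robot.get_obs(); f=o['contact_force']; print(round(o['time_s'],2),round(th,2),np.round([f@X,f@Y,f[2]],1))
    if np.linalg.norm(f)>12: print('STOP');break
s=eyes.camera('scene');cv2.imwrite('pics/s5.png',cv2.resize(s['image'][50:290,60:380],None,fx=2.5,fy=2.5,interpolation=cv2.INTER_CUBIC))
E
```

```text
0.1 [0.1170075  0.02693238] [ 3.77462571e-02  4.55936171e-01  1.64180368e+00 -2.90291794e-01
  1.02504712e+00 -1.34761337e-04]
0.8 [0.08359238 0.02769567] [ 0.03044874  0.41325792  1.71887279 -0.29657679  0.99032038  0.00456018]
1.57 [ 0.05501355 -0.00296417] [-0.03245209  0.37954259  1.77814092 -0.30132603  0.95034469 -0.04749378]
16.0417 [0.13941923 0.03137724 0.07977004] [ 0.48261818 -0.27485655  0.40723647]
16.59 0.05 [-0.1 -1.2  0.2]
16.88 0.2 [-0.1  0.1 -0.1]
17.17 0.35 [ 1.2 -0.4 -0. ]
17.45 0.5 [-0.   0.   0.8]
17.75 0.65 [ 1.   0.9 -0.1]
18.07 0.8 [ 0.4  0.1 -0.8]
18.4 0.95 [ 0.4 -0.1 -0.2]
18.73 1.1 [-0.   0.6  1.1]
19.05 1.25 [0.2 0.  0. ]
19.36 1.4 [0.2 0.2 0.2]
```

View pics/s5.png

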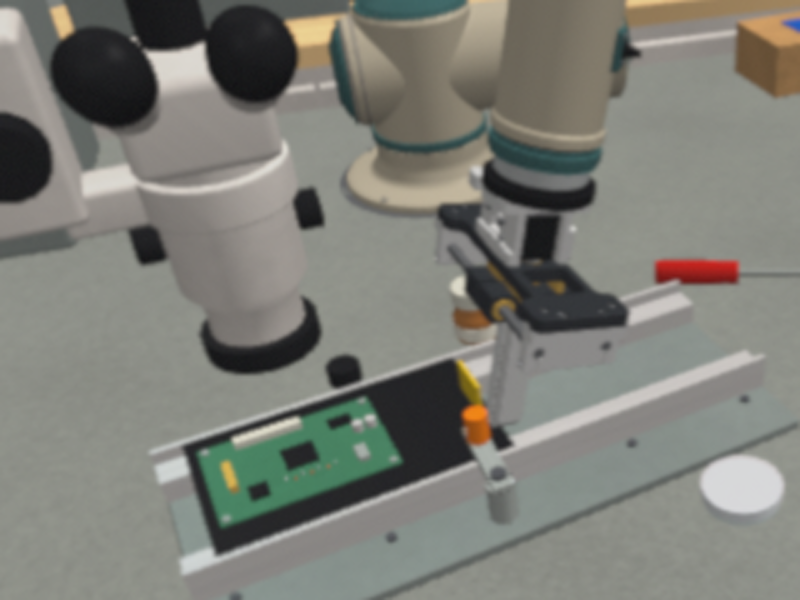

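The clip has swung across the carrier, with the knob at (476,425), and the arm is well clear of the microscope. I'm pushing on in −y to the stop, watching the force.

Run:
```python
from h import *
x,y=kn(1.4)
for i in range(12):
    y-=.0015; x+=(.055-x)*.2
    robot.servo_line(tip(x,y,Z),v=.015); o=robot.get_obs(); f=o['contact_force']; print(round(o['time_s'],2),round(y,4),np.round([f@X,f@Y,f[2]],1))
    if f@Y>6: print('STOP');break
robot.servo_line(tip(x,y+.03,Z),v=.1)
robot.servo_line(tip(x+.02,.13,.2),v=.2)
robot.pause(.3)
s=eyes.camera('scene');cv2.imwrite('pics/s6.png',cv2.resize(s['image'][150:300,110:350],None,fx=3.333,fy=3.333,interpolation=cv2.INTER_CUBIC))
o=robot.get_obs(); print(o['time_s'],o['contact_force'])
for th in(1.3,1.4,1.57): print(th,(proj(s,W(.1-.045*np.sin(th),-.02+.045*np.cos(th),.0755))-[110,150])*3.333)
```

```text
19.67 0.0031 [ 0.3  0.8 -0.3]
19.93 0.0016 [0.5 1.  0.1]
20.18 0.0001 [1.6 2.1 0.3]
20.43 -0.0014 [ 2.3  6.5 -0.3]
STOP
22.25 [ 0.40780926 -0.04831952  0.88400351]
1.3 [474.59203092 215.06812764]
1.4 [466.47848876 216.69088233]
1.57 [453.05610787 220.5688263 ]
```

View pics/s6.png

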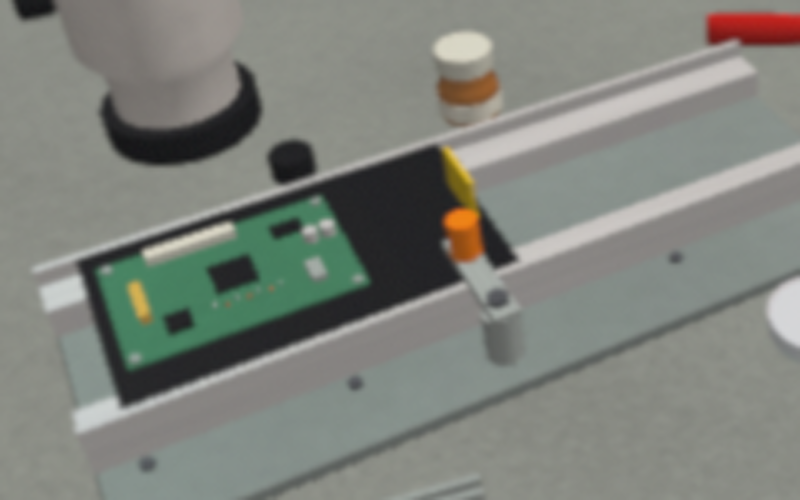

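The knob top is at (463,219) against 453 predicted for 1.57 rad and 466 for 1.4. That's within calibration error, so not decisive. I'll push once more, a bit harder, and compare the orange centroid before and after.

Run:
```python
from h import *
def cen():
    s=eyes.camera('scene')['image'][190:240,225:270].astype(int); b,g,r=s[...,0],s[...,1],s[...,2]
    m=(r>170)&(b<70)&(g<150)&(g>60)&(r-g>70); v,u=np.nonzero(m); return u.mean()+225,v.mean()+190,m.sum()
print(cen())
x,y=.055,.03
robot.servo_line(tip(x,y,.12),v=.2); robot.servo_line(tip(x,y,Z),v=.15); robot.servo_line(tip(x,.004,Z),v=.08)
y=.004
for i in range(12):
    y-=.001
    robot.servo_line(tip(x,y,Z),v=.015); o=robot.get_obs(); f=o['contact_force']; print(round(o['time_s'],2),round(y,4),np.round(loc(o['ee_pos'])[1]-.019*np.sin(t),4),np.round([f@X,f@Y,f[2]],1))
    if f@Y>13: print('STOP');break
robot.servo_line(tip(x,y+.03,Z),v=.1)
robot.servo_line(tip(x+.02,.13,.2),v=.2)
robot.pause(.3); print(cen(),robot.get_obs()['time_s'])
```

```text
(np.float64(249.1159420289855), np.float64(217.47826086956522), np.int64(69))
24.38 0.003 0.0031 [-0.6  1.4 -0. ]
24.62 0.002 0.0021 [0.7 0.3 0.1]
24.88 0.001 0.001 [ 0.3  0.5 -0.3]
25.12 0.0 0.0004 [-0.8  2.   0. ]
25.38 -0.001 0.0001 [-0.6  5.8  1.2]
25.62 -0.002 -0.0002 [0.5 7.6 2.1]
25.88 -0.003 -0.0003 [0.2 9.6 3. ]
26.12 -0.004 -0.0005 [ 0.1 13.   4.6]
26.38 -0.005 -0.0007 [-0.9 15.2  4.8]
STOP
(np.float64(249.1159420289855), np.float64(217.47826086956522), np.int64(69)) 28.2083
```

Fifteen newtons moved the clip no further: the orange centroid is unchanged, so it is against its hard stop and lying over the carrier. The arm is clear, so I'm handing in.

```bash
python3 -c "
from h import *
robot.sign_off()"
```

```text
the job is handed in; nothing more can be done
```

The carrier is pushed into its notches and the clip is closed across its edge; I handed the job in at about 28 s, with no verdict reported.

- **Carrier:** I pushed it by the trailing edge with the closed fingertips at about 0.05 m/s or slower. It stalled at a 10 N push, 1.5 mm short of where I expected the end, which is within calibration. In the scene view its top was level with the guide lips, and its rear corner matched the dropped position to about 2 px. Its front corners were 7–8 px (a few mm) short of the prediction, about twice what that 1.5 mm explains; I put the rest down to camera scale error.
- **Clip:** I swung the knob to a hard stop. A second push with 15 N did not move it at all, and the last picture shows the arm lying across the carrier.
- **Clip angle not confirmed by camera:** The knob appeared at (463,219) in the enlarged crop. The prediction was 453 px for 1.57 rad and 466 px for 1.4 rad, so the picture alone doesn't show it is past 1.4 rad. I relied on the hard stop instead.
- **Surroundings:** I saw no sign that the microscope or anything else on the bench was touched. The arm ended clear of everything.

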